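# Pack the charged radio into its carrying tray

### The arm

A 6-joint arm with a two-finger parallel gripper is mounted at the origin on a cart in front of the work surface, level with it; the furniture and walls round the work are solid. World frame = base frame: x ahead of the robot, y to its left, z up, the work surface at z = 0. Lengths are in mm, angles in degrees, forces in N, time in s.
With the tool pointing down it reaches from about 350 to 850 mm from the base axis. Payload 8.1 kg.
Tool frame: the origin (TCP) lies at the centre of the arm's flange, where the gripper is bolted on; the fingertips stand 173 mm ahead of it and the grasp point (between the pads) lies 155 mm ahead of it; z points along the fingers, y is the line along which they close (so a half turn about z gives the same grasp; the last joint's range is limited). The gripper opens to 85 mm and grips with 20 to 120 N. Pads are 22 mm wide; open, the fingers measure 114 mm over their backs; the gripper's body (76 mm by 85 mm) begins 54 mm behind the grasp point. The pads swing forward as they close: fully open they stand 13 mm farther back than shut.
Start: joints at [-73.247, 7.471, 85.268, -0, 87.261, -4.893], TCP at [221.346, -557.685, 404.692] pointing down, gripper open.
Joint ranges: [-169.43, 169.43], [-51.17, 129.36], [1.28, 143.12], [-76.62, 256.62], [0, 156.53], [-152.29, 152.29]. Speed limits (degrees/s): [136.94, 136.94, 159.86, 180, 180, 180].

### API

Orientations are given as [roll, pitch, yaw] about the fixed x, y, z axes, in that order (R = Rz(yaw) Ry(pitch) Rx(roll)).
In Python, from bench import * gives the robot as it stands.
- The arm moves only by the shell command python3 -m jog 'ROWS' [FORCE]. ROWS is text: rows parted by semicolons, each of 7 numbers parted by spaces: the shift along the tool's x, y, z scaled (see below), then the turn, a rotation vector about the tool's x, y, z scaled (see below), then the closure, from -1 (fully open) to 1 (shut). In form: tx ty tz wx wy wz hand; .... A call has 1 to 5 rows; each row shifts and turns the commanded pose from where the row before left it, along the tool's axes as they then stand; what a row does not reach is not made up. The controller multiplies each number of a shift by 0.1 m and each number of a turn by 60 degrees. A row lasts 1/8 s, in which the tool goes at most 62.5 mm and 10.7 degrees, less where a joint would pass 70% of its speed; a pose out of reach is approached as far as the arm can. A call with a number of a shift or a turn outside -1 to 1 is refused whole. A call with a gripper value outside its range is refused whole. The fingers move at their own pace and stop on an object; FORCE is the grip in N (left out, the last holds). Time passes only in rows, so rows that do not move let the fingers close. It gives the time, the measured TCP pose, the force, the opening and the grip force at its end, in the units of the state.
- sense(): the state, without advancing time (a new reading comes with each control period).
- snapshot(name): name is "scene" or "side" or "wrist"; returns a dict with "img" (480x640x3 uint8, red, green, blue), "fx", "fy", "cx", "cy" (pixels), "dist" ([k1, k2, p1, p2, k3] as OpenCV has them; the pictures are not rectified), "extrinsics" (4x4, takes a point from camera to world coordinates). Camera axes: x right, y down, z forward; pixel columns grow to the right and rows downward; lengths in mm; the calibration is good to about 2 mm. A picture is of the moment at which its call begins. There is no depth.
- hand_in(): hands the job in; it is judged then, once.
The state is a dict: "time": time; "joint_pos": joint angles; "qd": joint speeds; "joint_efforts": joint torques, N m; "tool_pos": TCP position; "tcp_rot": TCP orientation; "ft_force": force on the tool from outside, world axes, zero at the start; "wrist_torque": the same for the moment, N m; "finger_gap": finger opening in mm; "grip_force": force on a finger pad.
Only numpy, scipy, OpenCV 4.12 (cv2) and the standard library are available. Lean on these libraries where they do the work, as an engineer would, in place of code of your own. Each camera call takes 0.05 s, during which the arm holds its last target. There are 200 camera calls.

### The job

Take the radio (the one with the stub antenna) out of the charging station, press its bottom end on a clear bit of bench so that it swings over between your fingers, and let it go lying on one of its narrow sides. Then take it again nearer its bottom end, lay it on its narrow side in the carrying tray's trough and slide it, antenna end first, fully home under the bridge. Leave the battery packs in their bays and do not disturb the other things on the bench.

Things in the scene. Friction and masses are not known exactly. Their poses are not given: they have to be found in the camera images.
- radio_c (a point): Centre of the handheld radio: black body 30 thick (x) x 52 wide (y) x 110 tall (z), 0.22 kg. Its z runs from bottom end to antenna end; its face looks to its own -x. It starts upright in one of three bays, bottom 16 mm above the bench, top out of the bay. Gripped (20 N or more) across its thickness it keeps its angle in the fingers until its end is pressed on something; then it turns about the pinch.
- radio_top (a point): Middle of the radio body's top face, 55 mm along the radio's z from radio_c; same axes. A stub antenna (12 mm thick, 13 mm to +y) stands 16 mm beyond this face and a knob (12 mm to -y) 9 mm. Only the radio has an antenna. Best pinched about 15 mm below this face with 20 to 35 N: lower down, or harder, its head presses on the gripper as it swings over.
- radio_edge_l (a point): Middle of the bottom-end edge on the radio's +y narrow side: 55 mm below radio_c along z, 26 mm along +y. Same axes.
- radio_edge_r (a point): Middle of the bottom-end edge on the radio's -y narrow side: 55 mm below radio_c along z, 26 mm along -y. Same axes.
- rail: Charging station's aluminium base, fixed: 62 (x) x 212 (y) x 6 mm; origin under its middle; -x is the front, to the robot. Three black bays 70 mm apart along y (0, +70, -70), 46 x 66 mm outside, pockets 38 (x) x 60 (y), floor 16 mm and rim 44 mm above the bench. One holds the radio, the others batteries, in any order. No room for a finger between neighbours: take things front to back.
- battery_b_c (a point): Centre of a spare battery pack standing in a bay: grey block 28 x 52 x 92 mm tall without antenna, top 108 mm above the bench. Stays there.
- battery_c_c (a point): Centre of the second battery pack, the same. Stays there.
- tray: Grey carrying tray, fixed; origin under its middle. Trough along its x: inside 190 long (x -95 to +95), 38 wide, floor 6 mm up, walls 7 to 8 mm thick with tops 24 mm up. A bridge roofs the last 40 mm (x 55 to 95): inside 60 mm from floor to roof, roof top 72 mm up. +x end closed by a wall; it points roughly to world -y.
- tray_end (a point): Foot of the closed end wall inside the bridge, on the trough's floor and centre line: 95 mm along the tray's x, 6 mm above its underside. Tray axes.
- can_c (a point): Centre of the standing spray can left of the grey metal box, 65 mm across, 195 mm tall. Bystander.
- ball_joint_c (a point): Centre of a grey steel ball joint standing on its cup, 48 x 84 x 64 mm tall. Bystander.
- bottle_c (a point): Centre of a small standing thread-lock bottle, 33 mm across, 104 mm tall. Bystander.
- bearing_c (a point): Centre of a flat ball bearing ring, 52 mm across, 16 mm high. Bystander, on the clear strip in front of the charging station; the bench's front edge is at world x = 348 mm.
- measure_c (a point): Centre of a pocket tape measure lying on its side, 68 x 83 x 37 mm high. Bystander, beside the bench vise, which begins about 330 mm to the left (world y).
- ubolt_c (a point): Centre of a U-bolt lying flat, 100 x 74 x 16 mm. Bystander.
- driver_c (a point): Centre of a small screwdriver lying down, 135 mm long (along its y), 26 mm high. Bystander.

How it is judged (in metres and radians):
On the way, in this order (a step that is already met when the one before it is completed fails the run):
1. the radio, held in the fingers away from its bay, leans well over with an edge of its bottom end on the bench (contact force between the fingers and radio above 1 N and angle between radio_c's own z axis and vertical between 0.6 and 1.25 rad and height (world z) of any of radio_edge_l, radio_edge_r below 0.006 m), for 0.05 s.
2. the radio lies on a narrow side on the bench, let go and at rest (contact force between the fingers and radio below 0.1 N and linear speed of radio below 0.02 m/s and (angle between radio_c's own y axis and vertical below 0.12 rad or angle between radio_c's own y axis and vertical above 3.02 rad) and angle between radio_c's own z axis and vertical between 1.45 and 1.7 rad and height (world z) of radio_c between 0.022 and 0.0295 m), for 0.2 s.
At the end, for the whole second after the job is handed in: The radio rests, released and still, on a narrow side on the floor of the tray's trough (within 7 degrees), antenna end under the bridge and towards the end wall, with the antenna tip within 13 mm of the end wall, lined up with the trough within 7 degrees (contact force between the fingers and radio below 0.1 N and linear speed of radio below 0.02 m/s and (angle between radio_c's own y axis and vertical below 0.12 rad or angle between radio_c's own y axis and vertical above 3.02 rad) and x of radio_top in the frame of tray_end between -0.029 and 0 m and y of radio_top in the frame of tray_end between -0.012 and 0.012 m and z of radio_c in the frame of tray_end between 0.022 and 0.031 m and angle between the z axis of radio_c and the x axis of tray_end, either way round below 0.12 rad); the robot touches nothing.
It fails at once if a battery pack is shifted by more than 15 mm (distance of any of battery_b_c, battery_c_c from where it was at the start of the episode above 0.015 m).
It fails at once if a bystander is shifted by more than 30 mm or knocked over (distance of any of can_c, ball_joint_c, bottle_c, bearing_c, measure_c, ubolt_c, driver_c from where it was at the start of the episode above 0.03 m).
It also fails if it takes over 58 s, if anything falls off the work surface, if the arm or the gripper's body presses on something with over 40 N, if the wrist force passes 120 N, or if a joint passes its speed limit or range.

## Working session

There is one attempt and no reset: what is moved stays moved. The work goes in short steps, Python scripts to look and compute and a shell command to move; the robot and the scene stay as the last step left them, time stands still between calls to the robot, and variables do not carry over. Pictures are saved under pics/ and viewed, at most 14 in all, crops included, and the job is handed in when it is done.

```bash
ls; mkdir -p pics; python3 - <<'E'
from bench import *
import cv2,numpy as np
s=sense();print({k:np.round(v,3) for k,v in s.items()})
for n in("scene","side"):
    d=snapshot(n);cv2.imwrite(f"pics/{n}0.png",d["img"][:,:,::-1]);print(n,d["fx"],d["cx"],d["cy"],d["dist"],np.round(d["extrinsics"],3).tolist())
E
```

```text
pics
{'time': np.float64(0.0), 'joint_pos': array([-7.3246e+01,  7.5150e+00,  8.5330e+01, -2.0000e-03,  8.7261e+01,
       -4.8940e+00]), 'qd': array([ 0.012, -0.06 , -0.041, -0.022, -0.076,  0.049]), 'joint_efforts': array([ 4.0000e-03, -5.6940e+01, -5.0056e+01,  0.0000e+00,  1.5000e-02,
        0.0000e+00]), 'tool_pos': array([ 221.28 , -557.452,  403.639]), 'tcp_rot': array([-1.79894e+02, -7.00000e-03,  2.16480e+01]), 'ft_force': array([ 0.235,  0.766, -0.599]), 'wrist_torque': array([ 0.035, -0.027, -0.017]), 'grip_force': np.float64(0.0), 'finger_gap': np.float64(85.114)}
scene 596.3186901464716 320.09479402098407 232.09581455262446 [-0.02450128  0.          0.          0.          0.        ] [[0.532, -0.342, 0.775, -526.524], [-0.847, -0.213, 0.488, -722.951], [-0.002, -0.915, -0.403, 647.49], [0.0, 0.0, 0.0, 1.0]]
side 527.041264404668 308.48385492369187 235.60288839203383 [0.05499026 0.         0.         0.         0.        ] [[0.982, -0.088, 0.166, 285.498], [-0.188, -0.491, 0.85, -1365.284], [0.006, -0.866, -0.499, 866.738], [0.0, 0.0, 0.0, 1.0]]
```

View pics/scene0.png

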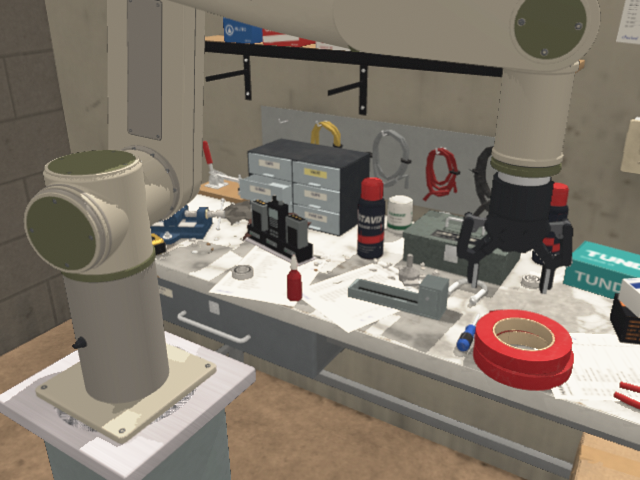

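View pics/side0.png

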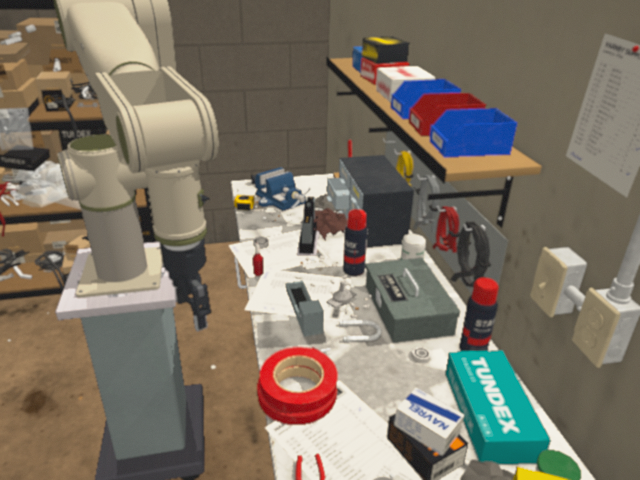

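The scene view shows the charging station near (278,230), the bearing at (242,271), the bottle at (294,283) and the tray from (352,288) to (447,295), with its bridge at the right end. In the side view the station is at (308,225) and the tray runs from (295,290) to (312,322). I'll enlarge both.

```bash
python3 - <<'E'
import cv2,numpy as np
a=cv2.imread("pics/scene0.png");b=cv2.imread("pics/side0.png")
c=lambda i,x,y,w,h,k:cv2.resize(i[y:y+h,x:x+w],None,fx=k,fy=k,interpolation=cv2.INTER_CUBIC)
# top: scene station (230..330,185..265)x4, scene tray (340..460,260..330)
t=np.hstack([c(a,230,185,90,80,4),c(a,340,255,110,80,4)])
u=np.hstack([c(b,240,190,100,70,4),c(b,270,265,100,70,4)])
print(t.shape,u.shape);cv2.imwrite("pics/crop0.png",np.vstack([t,u]))
E
```

```text
(320, 800, 3) (280, 800, 3)
```

View pics/crop0.png

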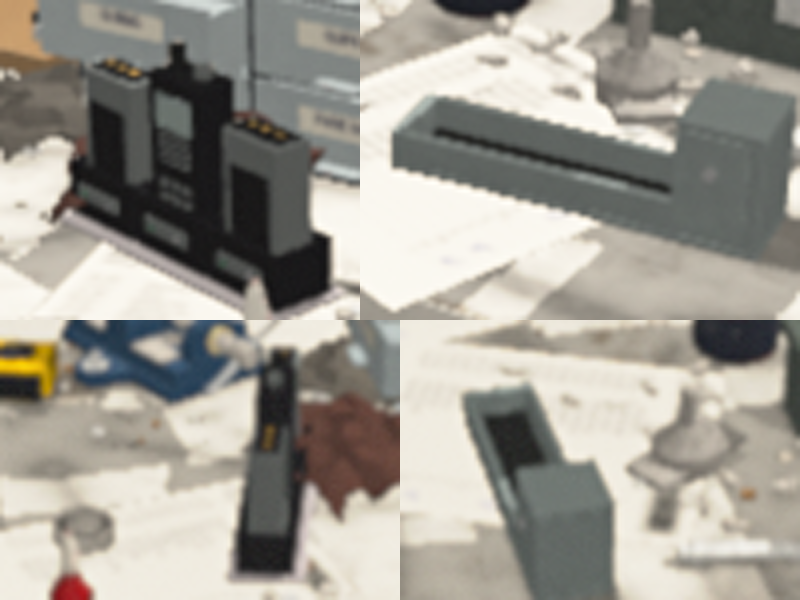

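The radio is in the middle bay, with its antenna at scene (274,197). The batteries are left at (260,203) and right at (297,217). The tray's bridge roof corners and trough end can be read in both crops.

```bash
cat > h.py <<'E'
from bench import *
import cv2,numpy as np
from scipy.spatial.transform import Rotation as R
def ray(d,p):
    K=np.array([[d["fx"],0,d["cx"]],[0,d["fy"],d["cy"]],[0,0,1.]])
    u=cv2.undistortPoints(np.array([[p]],float),K,np.array(d["dist"],float))[0,0]
    T=np.array(d["extrinsics"]);return T[:3,3],T[:3,:3]@np.array([u[0],u[1],1.])
def onz(d,p,z):
    o,v=ray(d,p);return np.round(o+v*(z-o[2])/v[2],1)
def proj(d,P):
    T=np.linalg.inv(np.array(d["extrinsics"]));K=np.array([[d["fx"],0,d["cx"]],[0,d["fy"],d["cy"]],[0,0,1.]])
    return cv2.projectPoints(np.array(P,float).reshape(-1,3),cv2.Rodrigues(T[:3,:3])[0],T[:3,3],K,np.array(d["dist"],float))[0][:,0]
def tcp():
    s=sense();return np.array(s["tool_pos"]),R.from_euler("xyz",s["tcp_rot"],degrees=True)
def go(target,rpy=None):
    """shift (in tool axes) and rotvec (deg) to reach target TCP pose"""
    p,r=tcp();d=r.inv().apply(np.array(target)-p)
    w=np.zeros(3) if rpy is None else (r.inv()*R.from_euler("xyz",rpy,degrees=True)).as_rotvec(degrees=True)
    print("units shift",np.round(d/100,3),"turn",np.round(w/60,3))
E
python3 - <<'E'
from h import *
a=snapshot("scene");b=snapshot("side")
for n,p,z in [("batL",(260,203),108),("batR",(296.8,217),108),("radtop",(277.5,203.7),126),("antenna tip",(274.5,196),142),("bearing",(242,268),16),("bottle top",(294,262),104),("bottle base",(294,298),0),
 ("tray open near",(348.8,287.5),24),("tray open far",(358,279.5),24),("roof nl",(420,285),72),("roof fl",(424.5,275.5),72),("roof fr",(449,279),72),("roof nr",(442.5,290),72)]:print("scene",n,onz(a,p,z))
for n,p,z in [("tray open n",(286.3,283.8),24),("tray open f",(301.3,281.3),24),("roof",(300.5,303.8),72),("roof",(321.3,301.3),72),("roof",(323,311.3),72),("roof",(301.8,313.3),72),
 ("batR top",(240+268/4,190+115/4),108),("radtop",(240+282/4,190+45/4),126),("base r corner",(240+232/4,190+257/4),3),("base r corner2",(240+300/4,190+257/4),3),("bearing",(240+85/4,190+205/4),16)]:print("side",n,onz(b,p,z))
E
```

```text
scene batL [585.3 156.3 108. ]
scene batR [557.2  24.8 108. ]
scene radtop [566.9  87.8 126. ]
scene antenna tip [572.   99.9 142. ]
scene bearing [417.6  85.2  16. ]
scene bottle top [ 362.9 -100.3  104. ]
scene bottle base [390.3 -79.    0. ]
scene tray open near [ 455.4 -177.3   24. ]
scene tray open far [ 497.4 -176.6   24. ]
scene roof nl [ 463.7 -334.8   72. ]
scene roof fl [ 506.  -326.4   72. ]
scene roof fr [ 518.2 -374.7   72. ]
scene roof nr [ 468.2 -380.5   72. ]
side tray open n [ 455.  -180.7   24. ]
side tray open f [ 497.9 -176.3   24. ]
side roof [ 466.9 -338.6   72. ]
side roof [ 519.4 -337.9   72. ]
side roof [ 515.2 -377.5   72. ]
side roof [ 463.4 -375.9   72. ]
side batR top [552.4  29.2 108. ]
side radtop [578.8 109.9 126. ]
side base r corner [518.8  -1.6   3. ]
side base r corner2 [570.5 -11.    3. ]
side bearing [414.   75.2  16. ]
```

```bash
python3 -m jog '0.38 -0.32 0 0 0 0 -1; 0.38 -0.32 0 0 0 0 -1; 0.38 -0.32 0 0 0 0 -1; 0.38 -0.32 0 0 0 0 -1; 0.38 -0.32 0 0 0 0 -1' 30; python3 -m jog '0.38 -0.32 0 0 0 0 -1; 0.38 -0.32 0 0 0 0 -1; 0.38 -0.32 0 0 0 0 -1; 0.38 -0.32 0 0 0 0 -1; 0.38 -0.32 0 0 0 0 -1'; python3 -m jog '0.38 -0.32 0 0 0 0 -1; 0.38 -0.32 0 0 0 0 -1; 0.38 -0.32 0 0 0 0 -1; 0.38 -0.32 0 0 0 0 -1; 0 0 0 0 0 -0.17 -1'; python3 -m jog '0 0 0 0 0 -0.17 -1; 0 0 0 0 0 -0.17 -1; 0 0 0 0 0 -0.17 -1;0 0 0 0 0 -0.17 -1;0 0 0 0 0 -0.09 -1'; python3 - <<'E'
from h import *
d=snapshot("wrist");cv2.imwrite("pics/w1.png",d["img"][:,:,::-1])
p,r=tcp();T=np.array(d["extrinsics"]);print(p,r.as_euler("xyz",degrees=True),T.round(3).tolist(),d["fx"])
print("cam in tool",r.inv().apply(T[:3,3]-p).round(1))
for P in[(569,90,126),(585,156,108),(557,25,108)]:print(proj(d,P))
E
```

```text
time: 0.82
tool_pos: [339.4, -337.4, 404.6]
tcp_rot: [180.0, -0.0, 21.6]
ft_force: [0.4, -0.9, 0.1]
finger_gap: 85.2
grip_force: 0.0
time: 1.45
tool_pos: [456.9, -118.5, 404.7]
tcp_rot: [180.0, -0.0, 21.6]
ft_force: [0.4, -1.0, 0.2]
finger_gap: 85.3
grip_force: 0.0
time: 2.08
tool_pos: [551.3, 58.0, 404.1]
tcp_rot: [-179.9, 0.0, 32.2]
ft_force: [-1.0, -1.0, -0.6]
finger_gap: 85.3
grip_force: 0.0
time: 2.7
tool_pos: [550.5, 55.0, 404.4]
tcp_rot: [-180.0, 0.0, 78.3]
ft_force: [0.2, -1.1, 0.5]
finger_gap: 85.1
grip_force: 0.0
[550.49754964  54.98804265 404.45693063] [-1.79974993e+02  5.46183224e-03  7.85035201e+01] [[0.979, -0.191, -0.063, 566.161], [-0.201, -0.931, -0.304, 132.933], [-0.0, 0.31, -0.951, 374.178], [0.0, 0.0, 0.0, 1.0]] 396.4281228537899
cam in tool [79.5 -0.2 30.3]
[[337.21938064 176.16410746]]
[[341.41356404  61.3083107 ]]
[[336.67442795 263.26942841]]
```

View pics/w1.png

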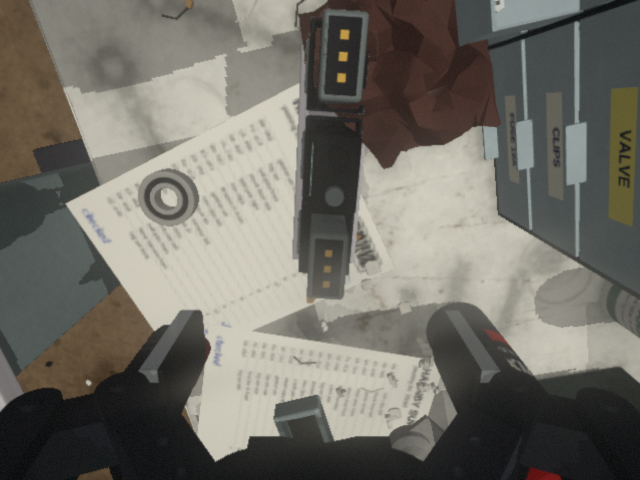

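The wrist view shows the left battery's contacts at (343,56), the right battery's at (328,268), the radio between them with its knob at (334,196), and the bearing at (169,197).

```bash
python3 - <<'E'
from h import *
d=snapshot("wrist")
for n,p,z in[("L",(343,56),108),("R",(328,268),108),("knob",(334,196),135),("bearing",(169,197),16),("tray open corner",(279,405),24),("tray c2",(321,397),24),("radio front top edge at knob",(309,190),126),("radio back edge",(361,190),126),("base FR",(298,270),6),("roof?",(300,400),72)]:print(n,onz(d,p,z))
g=cv2.cvtColor(d["img"],cv2.COLOR_RGB2GRAY)
for y in(125,150,165,180,196,210,222):print(y,g[y,290:375:3])
b=snapshot("side");print("bottle base side",onz(b,(258,274),0))
go((569,90,404),(180,0,78))
E
```

```text
L [586.1 158.9 108. ]
R [550.3  22.6 108. ]
knob [564.6  80.  135. ]
bearing [415.1  82.7  16. ]
tray open corner [ 463.2 -158.    24. ]
tray c2 [ 509.5 -156.8   24. ]
radio front top edge at knob [549.7  85.  126. ]
radio back edge [582.   78.4 126. ]
base FR [514.3 -15.8   6. ]
roof? [ 497.6 -116.5   72. ]
125 [185 157 188 137 141 102  56  49  48  47  41  40  39  36  38  39  36  34
  34  63  61  60  31  32  62  56  55  54  54]
150 [205 203 177 139  95  54  51  56  52  48  48  45  44  36  42  42  41  39
  42  39  42  42  38  37 141 141 149  56  55]
165 [203 204 165 138  82  53  48 106  46  46  49  45  46  46  44  46  44  41
  43  41  44  46  43  64 167 187 186 182 184]
180 [159 188 130 137 105  51  50  92  48  48  46  45  43  44  45  43  41  45
  46  46  49  45  43 141 161 182 193 193 192]
196 [202 189 134 137  90  52  52  52  46  44  49  46  80  79  80  80  78  78
  52  51  47  49  71 163 173 162 171 185 187]
210 [201 199 134 108  53  49  51  47  46  49  50  47  46  42  45  47  48  47
  45  45  48  50 135 200 203 202 195 184 179]
222 [201 159 130  85  55  50  51  66  67  69  66  64  65  63  63  63  61  61
  64  50  48 108 158 141 159 200 203 202 185]
bottle base side [386.2 -83.3   0. ]
units shift [0.381 0.108 0.005] turn [-0.     0.    -0.001]
```

```bash
python3 -m jog '0.39 0.1 0 0 0 0.05 -1; 0 0 0.4 0 0 0 -1; 0 0 0.4 0 0 0 -1; 0 0 0.3 0 0 0 -1; 0 0 0 0 0 0 -1'; python3 -m jog '0 0 0.2 0 0 0 -1; 0 0 0.12 0 0 0 -1; 0 0 0 0 0 0 -1'; python3 - <<'E'
from h import *
d=snapshot("wrist");cv2.imwrite("pics/w2.png",d["img"][:,:,::-1])
go((568,91,262),(180,0,75.5))
E
```

```text
time: 3.48
tool_pos: [567.0, 91.0, 291.6]
tcp_rot: [-179.7, 0.1, 74.9]
ft_force: [-0.3, 0.2, -0.3]
finger_gap: 85.4
grip_force: 0.0
time: 3.85
tool_pos: [568.0, 91.0, 261.7]
tcp_rot: [-179.9, 0.0, 75.0]
ft_force: [-0.5, 0.1, 1.9]
finger_gap: 85.3
grip_force: 0.0
units shift [-0.001 -0.003  0.005] turn [-0.001  0.    -0.008]
```

View pics/w2.png

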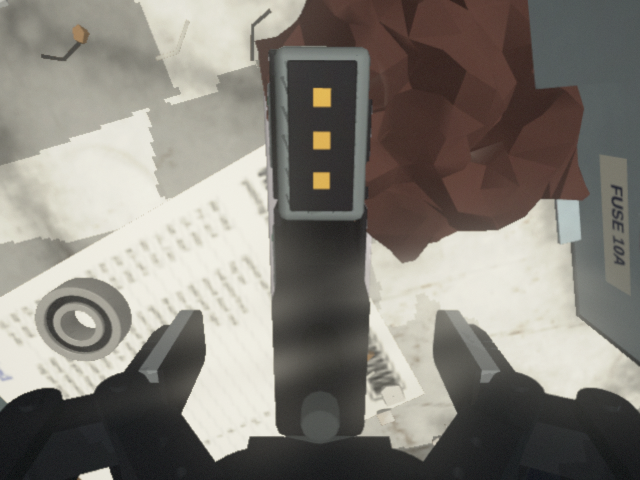

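The radio is centred between the open fingers (columns 275–368), with its knob at (320,415). I'll close the gripper and lift.

```bash
python3 -m jog '0 0 0 0 0 0 1; 0 0 0 0 0 0 1; 0 0 0 0 0 0 1; 0 0 0 0 0 0 1; 0 0 0 0 0 0 1' 28; python3 -m jog '0 0 0 0 0 0 1; 0 0 0 0 0 0 1'
```

```text
time: 4.53
tool_pos: [568.6, 91.1, 263.2]
tcp_rot: [180.0, -0.0, 75.0]
ft_force: [-0.5, 0.2, 3.6]
finger_gap: 29.2
grip_force: 30.0
time: 4.78
tool_pos: [568.6, 91.1, 263.1]
tcp_rot: [180.0, -0.0, 75.0]
ft_force: [-0.6, 0.4, 5.4]
finger_gap: 29.7
grip_force: 30.2
```

```bash
python3 -m jog '0 0 -0.2 0 0 0 1; 0 0 -0.3 0 0 0 1; 0 0 -0.4 0 0 0 1; 0 0 -0.4 0 0 0 1; 0 0 0 0 0 0 1'; python3 -m jog '-0.37 -0.08 0 0 0 0 1; -0.37 -0.08 0 0 0 0 1; -0.37 -0.08 0 0 0 0 1; -0.37 -0.08 0 0 0 0 1; -0.37 -0.08 0 0 0 0 1';  python3 -m jog '-0.37 -0.08 0 0 0 0 1; 0 0 0 0 0 -0.16 1; 0 0 0 0 0 -0.16 1; 0 0 0 0 0.16 0 1; 0 0 0 0 0.16 0 1'; python3 -m jog '0 0 0 0 0.16 0 1; 0 0 0 0 0 0 1; 0 0 0 0 0 0 1'
python3 - <<'E'
from h import *
d=snapshot("side");cv2.imwrite("pics/s3.png",cv2.resize(d["img"][100:340,180:500,::-1],None,fx=2,fy=2))
go((465,-111,260),(180,0,94.3))
E
```

```text
time: 5.4
tool_pos: [569.4, 91.1, 398.0]
tcp_rot: [179.6, -0.1, 75.0]
ft_force: [0.1, 0.5, -2.7]
finger_gap: 29.5
grip_force: 29.4
time: 6.02
tool_pos: [480.9, -78.2, 391.4]
tcp_rot: [-179.9, 0.0, 75.1]
ft_force: [-0.1, -0.5, -2.5]
finger_gap: 29.4
grip_force: 29.3
time: 6.65
tool_pos: [464.4, -110.6, 392.0]
tcp_rot: [-180.0, -19.5, 94.3]
ft_force: [-0.2, -0.1, -3.0]
finger_gap: 29.8
grip_force: 29.3
time: 7.02
tool_pos: [464.6, -111.2, 392.1]
tcp_rot: [-179.9, -28.6, 94.2]
ft_force: [-0.4, -0.6, -1.4]
finger_gap: 29.2
grip_force: 29.3
units shift [-0.635  0.004  1.162] turn [-0.    -0.477 -0.001]
```

View pics/s3.png

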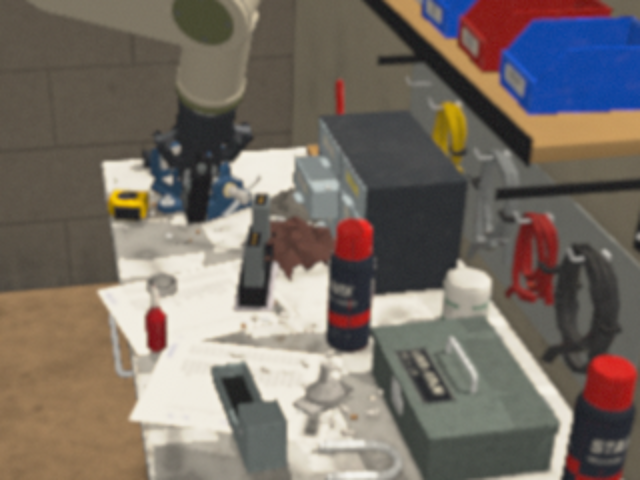

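The side view shows the gripper holding the radio above the clear bench at (200,190), and the batteries still in their bays. I'll lower it to the bench.

```bash
python3 -m jog '-0.186 0 0.34 0 0 0 1; -0.186 0 0.34 0 0 0 1; -0.186 0 0.34 0 0 0 1; -0.13 0 0.238 0 0 0 1; 0 0 0 0 0 0 1';python3 -m jog '-0.024 0 0.044 0 0 0 1; -0.024 0 0.044 0 0 0 1; -0.024 0 0.044 0 0 0 1; 0 0 0 0 0 0 1'
```

```text
time: 7.7
tool_pos: [463.8, -109.8, 247.6]
tcp_rot: [-179.8, -28.8, 94.2]
ft_force: [0.2, 0.9, -2.9]
finger_gap: 29.7
grip_force: 29.3
time: 8.2
tool_pos: [464.7, -110.7, 234.1]
tcp_rot: [-180.0, -28.8, 94.2]
ft_force: [-0.6, 0.0, -2.7]
finger_gap: 30.0
grip_force: 29.4
```

```bash
python3 -m jog '-0.014 0 0.026 0 0 0 1; -0.014 0 0.026 0 0 0 1; 0 0 0 0 0 0 1';python3 -m jog '-0.014 0 0.026 0 0 0 1; 0 0 0 0 0 0 1'
```

```text
time: 8.57
tool_pos: [465.0, -110.8, 229.0]
tcp_rot: [180.0, -28.8, 94.3]
ft_force: [-1.9, -1.1, 3.9]
finger_gap: 29.5
grip_force: 30.2
time: 8.82
tool_pos: [465.5, -111.3, 228.4]
tcp_rot: [179.9, -28.8, 94.3]
ft_force: [-7.4, -4.3, 24.3]
finger_gap: 29.5
grip_force: 33.2
```

```bash
python3 -m jog '-0.1 0 -0.016 0 0 0 1; -0.1 0 -0.016 0 0 0 1; -0.085 0 0.002 0 0 0 1; -0.085 0 0.002 0 0 0 1; 0 0 0 0 0 0 1'
```

```text
time: 9.45
tool_pos: [467.5, -144.9, 210.5]
tcp_rot: [180.0, -28.8, 94.2]
ft_force: [-1.4, -3.4, 4.3]
finger_gap: 29.6
grip_force: 31.5
```

```bash
python3 -m jog '-0.085 0 0.016 0 0 0 1; -0.085 0 0.016 0 0 0 1; 0 0 0 0 0 0 1'; python3 - <<'E'
from h import *
d=snapshot("scene");cv2.imwrite("pics/c4.png",cv2.resize(d["img"][170:320,220:420,::-1],None,fx=3,fy=3,interpolation=cv2.INTER_CUBIC))
E
```

```text
time: 9.82
tool_pos: [468.3, -157.9, 198.9]
tcp_rot: [180.0, -28.8, 94.2]
ft_force: [-0.8, -0.8, 1.7]
finger_gap: 29.9
grip_force: 31.1
```

View pics/c4.png

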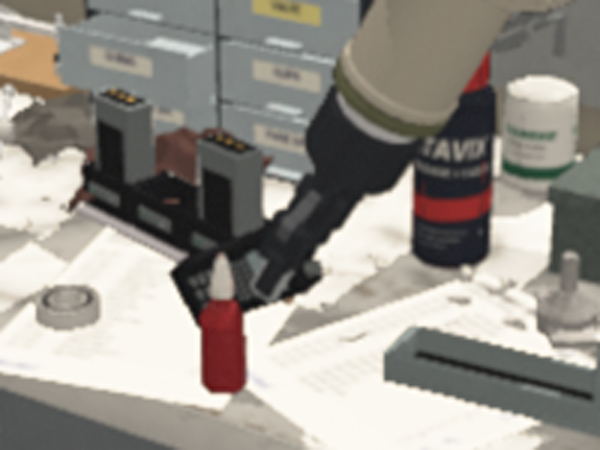

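The radio is leaning about 60° with its lower edge on the bench behind the bottle, so the swing works. I'll continue the arc.

```bash
python3 -m jog '-0.08 0 0.032 0 0 0 1; -0.08 0 0.032 0 0 0 1; -0.074 0 0.045 0 0 0 1; -0.074 0 0.045 0 0 0 1; 0 0 0 0 0 0 1'; python3 -m jog '-0.063 0 0.055 0 0 0 1; -0.05 0 0.04 0 0 0 1; 0 0 0 0 0 0 1'
```

```text
time: 10.5
tool_pos: [469.4, -177.4, 169.7]
tcp_rot: [-179.9, -28.8, 94.2]
ft_force: [-0.3, 0.1, -1.5]
finger_gap: 29.5
grip_force: 30.7
time: 10.88
tool_pos: [469.9, -182.5, 156.3]
tcp_rot: [-180.0, -28.8, 94.2]
ft_force: [0.2, 0.1, -1.8]
finger_gap: 29.8
grip_force: 30.9
```

```bash
python3 -m jog '-0.015 0 0.026 0 0 0 1; 0 0 0 0 0 0 1'; python3 - <<'E'
from h import *
d=snapshot("scene");cv2.imwrite("pics/c5.png",cv2.resize(d["img"][200:320,240:400,::-1],None,fx=4,fy=4,interpolation=cv2.INTER_CUBIC))
E
```

```text
time: 11.12
tool_pos: [470.2, -182.7, 155.1]
tcp_rot: [-180.0, -28.8, 94.3]
ft_force: [-5.3, -1.2, 12.5]
finger_gap: 30.0
grip_force: 38.2
```

View pics/c5.png

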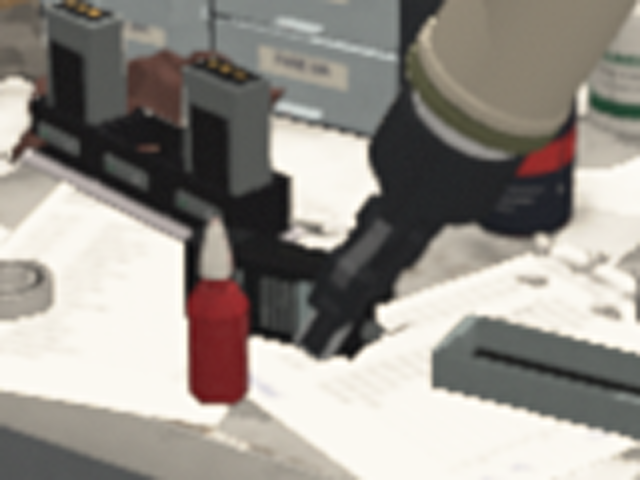

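```bash
python3 -m jog '0.01 0 -0.018 0 0 0 1; 0 0 0 0 0 0 0; 0 0 0 0 0 0 -0.3; 0 0 0 0 0 0 -0.3; 0 0 0 0 0 0 -0.3'; python3 -m jog '0 0 0 0 0 0 -0.3; 0 0 0 0 0 0 -0.3; 0 0 0 0 0 0 -0.3; 0 0 0 0 0 0 -0.3'
```

```text
time: 11.8
tool_pos: [470.0, -182.5, 155.9]
tcp_rot: [-180.0, -28.8, 94.2]
ft_force: [-0.4, 0.3, -0.7]
finger_gap: 55.5
grip_force: 0.0
time: 12.3
tool_pos: [470.1, -182.5, 156.0]
tcp_rot: [-180.0, -28.8, 94.2]
ft_force: [0.8, 0.7, 0.4]
finger_gap: 55.6
grip_force: 0.0
```

```bash
python3 -m jog '0 0 -0.3 0 0 0 -0.3; 0 0 -0.5 0 0 0 -0.3; 0 0 -0.5 0 0 0 -0.3; 0 0 -0.3 0 -0.16 0 -0.3; 0 0 0 0 -0.16 0 -0.3'; python3 -m jog '0 0 0 0 -0.16 0 -0.3; 0.5 0 0 0 0 0 -0.3; 0.5 0 0 0 0 0 -0.3; 0.5 0 0 0 0 0 -0.3; 0.5 0 0 0 0 0 -0.3'; python3 -m jog '0 0 0 0 0 0 -0.3'; python3 - <<'E'
from h import *
d=snapshot("wrist");cv2.imwrite("pics/w6.png",d["img"][:,:,::-1])
for P in[(464,-69,52),(464,-14,52),(464,-124,52)]:print(proj(d,P))
E
```

```text
time: 12.92
tool_pos: [476.7, -261.5, 299.6]
tcp_rot: [179.7, -9.1, 94.2]
ft_force: [-1.6, -0.1, -1.5]
finger_gap: 55.8
grip_force: 0.0
time: 13.55
tool_pos: [460.6, -58.4, 296.3]
tcp_rot: [180.0, -0.0, 94.2]
ft_force: [0.8, -0.2, -0.2]
finger_gap: 55.2
grip_force: 0.0
time: 13.68
tool_pos: [460.6, -57.1, 296.1]
tcp_rot: [-180.0, -0.1, 94.5]
ft_force: [0.4, -1.6, 0.4]
finger_gap: 55.6
grip_force: 0.0
[[323.69633835 272.08487384]]
[[332.14526596 178.72025246]]
[[316.39823637 352.82996688]]
```

View pics/w6.png

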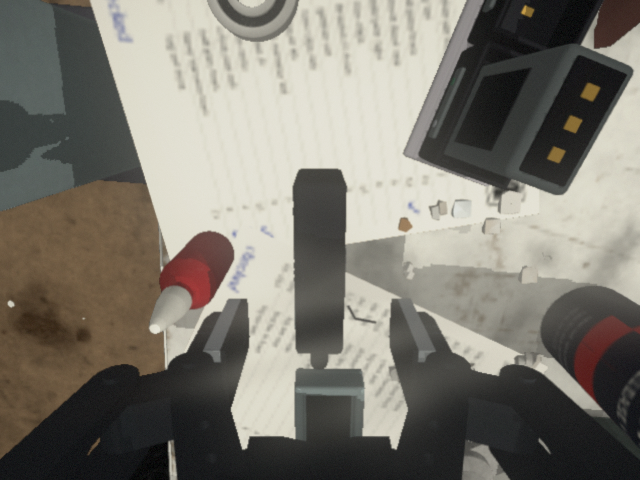

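The radio lies on its narrow side with its bottom end at (320,187) and antenna at (320,360). The tray's open end is at (297–362, 371), and the bystanders are undisturbed.

```bash
python3 - <<'E'
from h import *
d=snapshot("wrist")
im=d["img"];g=cv2.cvtColor(im,cv2.COLOR_RGB2GRAY)
b=onz(d,(319.5,187),52);t=onz(d,(320,352),52)
print("bottom",b,"top",t,np.degrees(np.arctan2(*(t-b)[1::-1])),np.linalg.norm(t-b))
for y in(200,230,260,300,335):
    r=np.where(g[y,270:370]<90)[0]+270;print(y,r.min(),r.max(),onz(d,((r.min()+r.max())/2,y),52))
for p in[(297,371),(362,371),(296,382),(362,382),(305,395),(355,395)]:print("tray",p,onz(d,p,24))
print(tcp()[0])
# bay front corner / fingers clearance
print("station corner",onz(d,(408,155),6))
E
```

```text
bottom [458.  -20.8  52. ] top [ 466.5 -125.1   52. ] -85.34093742722986 104.64578347931655
200 293 344 [458.  -28.1  52. ]
230 294 344 [459.6 -45.3  52. ]
260 295 344 [461.3 -63.4  52. ]
300 320 341 [469.9 -88.5  52. ]
335 296 341 [ 464.6 -113.    52. ]
tray (297, 371) [ 452.9 -161.3   24. ]
tray (362, 371) [ 499.6 -157.6   24. ]
tray (296, 382) [ 452.7 -170.8   24. ]
tray (362, 382) [ 500.6 -167.    24. ]
tray (305, 395) [ 460.  -181.7   24. ]
tray (355, 395) [ 496.8 -178.8   24. ]
[461.00643434 -59.64469006 296.36073386]
station corner [514.1  -4.4   6. ]
```

```bash
python3 -m jog '-0.45 0 0 0 0 0 -0.3; -0.45 0 0 0 0 0 -0.3; -0.45 0 0 0 0 0 -0.3; 0 0 0 0 0 0 -0.3; 0 0 0 0 0 0 -0.3'; python3 - <<'E'
from h import *
d=snapshot("wrist");cv2.imwrite("pics/w7.png",d["img"][:,:,::-1])
E
```

```text
time: 14.4
tool_pos: [470.6, -195.4, 295.9]
tcp_rot: [-180.0, -0.0, 94.1]
ft_force: [0.1, 0.4, 0.5]
finger_gap: 55.5
grip_force: 0.0
```

View pics/w7.png

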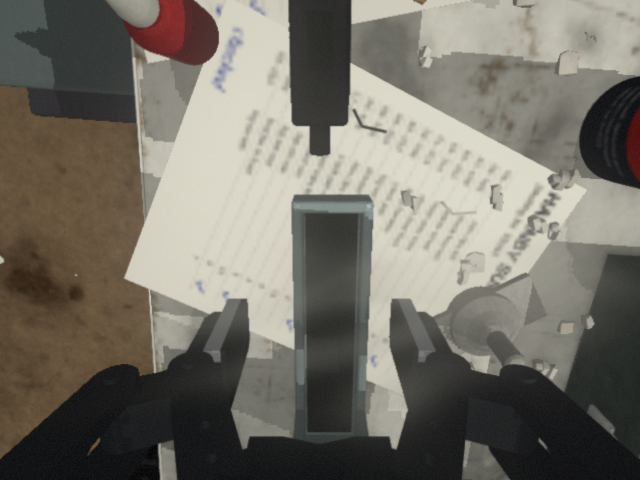

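The wrist camera looks straight into the trough, whose dark floor spans x 304–358 at y 215 and 309–353 at y 430. The tray's open end is at y≈200, and the radio's top end is at (321,125) with its antenna tip at (319,153).

```bash
python3 - <<'E'
from h import *
d=snapshot("wrist");g=cv2.cvtColor(d["img"],cv2.COLOR_RGB2GRAY).astype(int)
P=[]
for y in(225,250,280,310,340,370,400,425):
    r=np.where(g[y,298:366]<60)[0]+298;c=onz(d,((r.min()+r.max())/2,y),6);w=onz(d,(r.max(),y),6)[0]-onz(d,(r.min(),y),6)[0]
    P.append(c);print(y,r.min(),r.max(),c,w.round(1))
P=np.array(P);k=np.polyfit(P[:,1],P[:,0],1);print("axis x = %.4f*y+%.1f"%tuple(k),"yaw",-90-np.degrees(np.arctan(k[0])))
for y in(-160,-200,-220,-277,-373):print(y,np.polyval(k,y))
for p in[(292,200),(373,199)]:print("open outer",onz(d,p,24))
print("column321:",g[190:220,330])
Q=[]
for y in(20,40,60,80,100,120):
    r=np.where(g[y,280:362]<75)[0]+280;c=onz(d,((r.min()+r.max())/2,y),52);Q.append(c);print(y,r.min(),r.max(),c)
Q=np.array(Q);k2=np.polyfit(Q[:,1],Q[:,0],1);print("radio x=%.4f*y+%.1f"%tuple(k2))
print("radio top",onz(d,(320,124),52),"tip",onz(d,(319,153),39))
E
```

```text
225 308 356 [ 478.9 -191.1    6. ] 32.7
250 330 341 [ 482.9 -209.     6. ] 7.6Traceback (most recent call last):
  File "<stdin>", line 5, in <module>
    return umr_minimum(a, axis, None, out, keepdims, initial, where)
ValueError: zero-size array to reduction operation minimum which has no identity
```

```bash
python3 - <<'E'
from h import *
d=snapshot("wrist");g=cv2.GaussianBlur(cv2.cvtColor(d["img"],cv2.COLOR_RGB2GRAY),(5,5),0).astype(int)
def mid(y,x0,x1,z):   # strongest falling then rising edge
    e=np.diff(g[y,x0:x1]);m=len(e)//2;a=x0+e[:m].argmin()+.5;b=x0+m+e[m:].argmax()+.5
    return a,b,onz(d,((a+b)/2,y),z),np.round(onz(d,(b,y),z)[0]-onz(d,(a,y),z)[0],1)
for rows,x0,x1,z in(((225,245,265,285,310,330,400,425),298,366,6),((20,40,60,80,100,115),275,365,52)):
    P=[]
    for y in rows: r=mid(y,x0,x1,z);P.append(r[2]);print(y,*r)
    P=np.array(P);k=np.polyfit(P[:,1],P[:,0],1);print("x = %.4f*y+%.1f"%tuple(k))
for p in[(292,200),(373,199)]:print("open outer",onz(d,p,24))
print("col",g[188:222,330])
print("radio top",onz(d,(320,124),52),"tip",onz(d,(319,153),39))
E
```

```text
225 304.5 356.5 [ 478.1 -190.7    6. ] 35.4
245 304.5 355.5 [ 478.9 -205.2    6. ] 35.3
265 304.5 355.5 [ 480.2 -220.1    6. ] 35.9
285 304.5 354.5 [ 481.1 -235.5    6. ] 35.8
310 305.5 353.5 [ 482.8 -255.5    6. ] 35.1
330 305.5 353.5 [ 484.2 -272.2    6. ] 35.8
400 305.5 363.5 [ 493.4 -334.9    6. ] 45.9
425 306.5 364.5 [ 496.4 -359.3    6. ] 47.0
x = -0.1115*y+455.5
20 288.5 350.5 [461.7 -75.5  52. ] 29.7
40 288.5 350.5 [462.4 -84.1  52. ] 30.1
60 289.5 349.5 [463.1 -93.   52. ] 29.5
80 289.5 349.5 [ 463.7 -102.2   52. ] 30.1
100 290.5 347.5 [ 464.2 -111.6   52. ] 29.0
115 291.5 347.5 [ 465.  -118.9   52. ] 28.8
x = -0.0727*y+456.3
open outer [ 451.8 -171.1   24. ]
open outer [ 502.1 -166.7   24. ]
col [196 199 202 205 208 205 189 156 119  96  88  86  87  90  98 110 122 132
 137 140 141 140 140 137 132 118  95  73  60  56  55  56  56  56]
radio top [ 465.6 -123.3   52. ] tip [ 466.3 -139.5   39. ]
```

```bash
python3 -m jog '0.5 0 0 0 0 0 -0.3; 0.5 0 0 0 0 0 -0.3; 0.5 0 0 0 0 0 -0.3; 0.04 0 0 0 0 0 -0.3; 0 0 0 0 0 0 -0.3'; python3 - <<'E'
from h import *
go((459.4,-42,199),(180,0,94.2))
E
```

```text
time: 15.18
tool_pos: [459.6, -40.4, 296.4]
tcp_rot: [180.0, 0.0, 94.4]
ft_force: [0.7, 0.4, -0.4]
finger_gap: 55.5
grip_force: 0.0
units shift [-0.015 -0.004  0.974] turn [0.    0.    0.003]
```

```bash
python3 -m jog '-0.015 0 0.4 0 0 0 -0.3; 0 0 0.35 0 0 0 -0.3; 0 0 0.17 0 0 0 -0.3; 0 0 0.05 0 0 0 -0.3; 0 0 0 0 0 0 -0.3' 60; python3 -m jog '0 0 0 0 0 0 1; 0 0 0 0 0 0 1; 0 0 0 0 0 0 1; 0 0 0 0 0 0 1; 0 0 0 0 0 0 1'; python3 -m jog '0 0 0 0 0 0 1;0 0 -0.3 0 0 0 1; 0 0 -0.3 0 0 0 1; 0 0 0 0 0 0 1'; python3 - <<'E'
from h import *
d=snapshot("wrist");cv2.imwrite("pics/w8.png",d["img"][:,:,::-1]);print(tcp()[0])
E
```

```text
time: 15.8
tool_pos: [460.2, -42.9, 199.9]
tcp_rot: [180.0, 0.0, 94.2]
ft_force: [-0.5, -0.4, 0.9]
finger_gap: 55.3
grip_force: 0.0
time: 16.42
tool_pos: [460.5, -42.6, 200.7]
tcp_rot: [179.9, 0.0, 94.3]
ft_force: [-1.5, -0.1, 6.3]
finger_gap: 29.1
grip_force: 60.6
time: 16.92
tool_pos: [460.9, -42.6, 261.8]
tcp_rot: [179.7, 0.1, 94.3]
ft_force: [0.5, -0.0, -2.1]
finger_gap: 28.9
grip_force: 60.2
[460.13579654 -42.48659938 259.96691946]
```

View pics/w8.png

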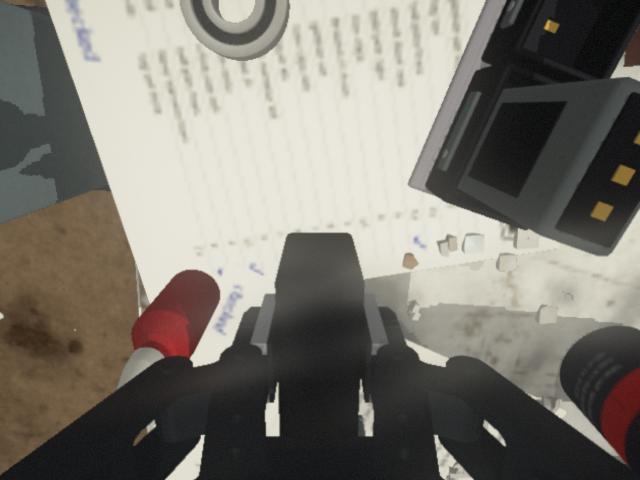

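The radio is held near its bottom end, which shows at (319,233). I'll carry it over the trough.

```bash
python3 - <<'E'
from h import *
d=snapshot("wrist");print("bottom",onz(d,(319,234),112))
E
python3 -m jog '-0.44 0.02 0 0 0 0 1; -0.44 0.02 0 0 0 0 1; -0.44 0.02 0 0 0 0 1; -0.44 0.014 0 0 0 0 1; 0 0 0 0 0 0 1'; python3 -m jog '0 0 0 0 0 0 1'; python3 - <<'E'
from h import *
d=snapshot("side");i=d["img"][220:360,240:380,::-1];
e=snapshot("wrist");j=e["img"][200:480,200:440,::-1]
cv2.imwrite("pics/p9.png",np.hstack([cv2.resize(i,(400,400),interpolation=cv2.INTER_CUBIC),cv2.resize(j,(343,400))]));go((480.7,-217.5,206),(180,0,94.3))
E
```

```text
bottom [457.1  -0.8 112. ]
time: 17.65
tool_pos: [479.4, -219.7, 257.3]
tcp_rot: [-179.9, -0.0, 94.1]
ft_force: [-0.9, 0.9, -2.7]
finger_gap: 28.9
grip_force: 60.1
time: 17.77
tool_pos: [479.3, -216.9, 257.4]
tcp_rot: [-179.9, -0.1, 94.2]
ft_force: [-0.3, 0.8, -3.1]
finger_gap: 29.1
grip_force: 60.1
units shift [-0.014  0.01   0.52 ] turn [-0.002 -0.001 -0.   ]
```

View pics/p9.png

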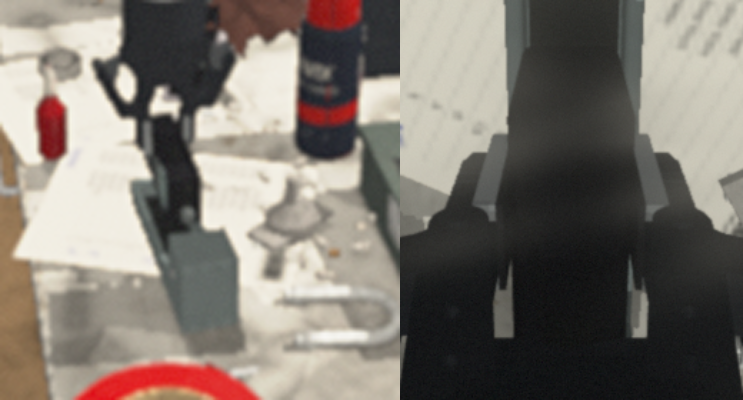

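```bash
python3 - <<'E'
from h import *
d=snapshot("side");cv2.imwrite("pics/tmp.png",d["img"][:,:,::-1])
print("tip",onz(d,(305.5,297.7),96),"roof front edge",onz(d,(311,302.2),72),"roof back",onz(d,(312,312),72))
i=d["img"].astype(int)
for c in(304,306,308,310):print(c,i[288:312,c].sum(1)//3)
E
```

```text
tip [ 477.6 -348.    96. ] roof front edge [ 493.6 -336.9   72. ] roof back [ 488.5 -375.4   72. ]
304 [ 34  31  34  53  78  92  89  84  78  60  44  33  41  68  90  98  98  97
  97 100 100  99  98  98]
306 [ 36  33  36  60  93 114 106  97  90  79  70  69  66  81  94  97  98  99
  97 100  97  99  99  98]
308 [29 29 29 32 46 63 66 63 61 68 82 85 90 95 97 99 99 97 98 98 97 98 98 98]
310 [139 138 141 145 149 151 153 157 158 162 154 125  99  93  96  97  98 100
  98  98  97  99  99  99]
```

```bash
python3 - <<'E'
from h import *
d=snapshot("side")
p,r=tcp();print(p)
ax=np.array([.0735,-.997,0]);b=np.array([p[0]-2,-192,0])
for n,s,z in[("knob end",119,71),("antenna tip",126,96),("top face ctr",110,83)]:
    P=b+ax*s+[0,0,z];print(n,P.round(1),proj(d,P))
print(proj(d,[[487,-327.5,72],[487,-335,72]]), onz(d,(305.5,294.5),71))
E
```

```text
[ 479.98103431 -216.3371975   258.70839534]
knob end [ 486.7 -310.6   71. ] [[306.32399967 296.55193248]]
antenna tip [ 487.2 -317.6   96. ] [[307.08911249 290.03427875]]
top face ctr [ 486.1 -301.7   83. ] [[305.43041138 290.62174452]]
[[307.68153321 300.21474502]
 [308.24630457 302.02140503]] [ 486.3 -301.8   71. ]
```

```bash
python3 -m jog '0 0.006 0.2 0 0 0 1; 0 0 0.1 0 0 0 1; 0 0 0.05 0 0 0 1; 0 0 0.05 0 0 0 1; 0 0 0 0 0 0 1'; python3 -m jog '0 0 0.04 0 0 0 1; 0 0 0.03 0 0 0 1; 0 0 0 0 0 0 1'
```

```text
time: 18.6
tool_pos: [480.7, -217.3, 219.1]
tcp_rot: [-180.0, -0.0, 94.2]
ft_force: [1.1, -0.6, -2.9]
finger_gap: 29.0
grip_force: 60.1
time: 18.98
tool_pos: [480.5, -217.3, 211.9]
tcp_rot: [-180.0, -0.0, 94.2]
ft_force: [0.7, -0.3, -2.4]
finger_gap: 29.0
grip_force: 60.1
```

```bash
python3 -m jog '0 0 0.03 0 0 0 1; 0 0 0.015 0 0 0 1; 0 0 0 0 0 0 1'; python3 -m jog '-0.08 0 0 0 0 0 1; -0.08 0 0 0 0 0 1; -0.08 0 0 0 0 0 1; 0 0 0 0 0 0 1'
```

```text
time: 19.35
tool_pos: [480.6, -217.3, 207.5]
tcp_rot: [-180.0, -0.0, 94.2]
ft_force: [-0.5, 0.3, -2.8]
finger_gap: 29.0
grip_force: 60.1
time: 19.85
tool_pos: [482.5, -242.2, 207.8]
tcp_rot: [180.0, 0.0, 94.2]
ft_force: [-0.9, 0.0, -2.4]
finger_gap: 29.2
grip_force: 60.1
```

```bash
python3 -m jog '-0.08 0 0 0 0 0 1; -0.08 0 0 0 0 0 1; -0.04 0 0 0 0 0 1; 0 0 0 0 0 0 1'; python3 -m jog '-0.04 0 0 0 0 0 1; -0.03 0 0 0 0 0 1; 0 0 0 0 0 0 1'
```

```text
time: 20.35
tool_pos: [484.0, -261.6, 207.7]
tcp_rot: [180.0, -0.0, 94.2]
ft_force: [0.1, 0.2, -2.6]
finger_gap: 29.1
grip_force: 60.1
time: 20.72
tool_pos: [484.5, -268.4, 207.8]
tcp_rot: [180.0, 0.0, 94.2]
ft_force: [-0.2, 0.4, -2.7]
finger_gap: 28.8
grip_force: 60.1
```

```bash
python3 -m jog '-0.03 0 0 0 0 0 1; -0.02 0 0 0 0 0 1; 0 0 0 0 0 0 1'; python3 -m jog '-0.03 0 0 0 0 0 1; 0 0 0 0 0 0 1'
```

```text
time: 21.1
tool_pos: [484.8, -270.7, 207.1]
tcp_rot: [-179.9, -0.3, 94.3]
ft_force: [-2.2, 17.0, 4.1]
finger_gap: 29.1
grip_force: 61.0
time: 21.35
tool_pos: [484.9, -271.7, 206.8]
tcp_rot: [-179.9, -0.6, 94.3]
ft_force: [-2.9, 30.4, 11.0]
finger_gap: 29.0
grip_force: 61.7
```

The antenna has met the end wall (30 N). I'll ease off, settle it on the floor and release.

```bash
python3 -m jog '0.05 0 0 0 0 0 1; 0 0 0.01 0 0 0 1; 0 0 0 0 0 0 1'; python3 -m jog '0 0 0 0 0 0 0.2; 0 0 0 0 0 0 -0.1; 0 0 0 0 0 0 -0.3; 0 0 0 0 0 0 -0.3; 0 0 0 0 0 0 -0.3'; python3 -m jog '0 0 -0.2 0 0 0 -0.3; 0 0 -0.4 0 0 0 -0.3; 0.4 0 -0.3 0 0 0 -0.3; 0.4 0 0 0 0 0 -0.3; 0 0 0 0 0 0 -0.3'; python3 -m jog '0.4 0 0 0 0 0 -0.3; 0 0 0 0 0 0 -0.3; 0 0 0 0 0 0 -0.3'; python3 - <<'E'
from h import *
d=snapshot("wrist");e=snapshot("scene")
cv2.imwrite("pics/f10.png",np.hstack([cv2.resize(d["img"][:,160:480,::-1],(400,600)),cv2.resize(e["img"][180:330,350:450,::-1],(400,600),interpolation=cv2.INTER_CUBIC)]))
E
```

```text
time: 21.72
tool_pos: [484.7, -270.2, 206.8]
tcp_rot: [-180.0, -0.1, 94.3]
ft_force: [-1.6, 10.2, 4.6]
finger_gap: 29.0
grip_force: 60.9
time: 22.35
tool_pos: [484.7, -271.3, 206.7]
tcp_rot: [180.0, 0.0, 94.2]
ft_force: [-0.5, 0.4, 0.1]
finger_gap: 55.2
grip_force: 0.0
time: 22.98
tool_pos: [479.0, -189.6, 298.7]
tcp_rot: [179.9, 0.0, 94.4]
ft_force: [-0.3, -1.0, -0.2]
finger_gap: 55.2
grip_force: 0.0
time: 23.35
tool_pos: [476.0, -152.2, 297.4]
tcp_rot: [180.0, 0.1, 94.3]
ft_force: [0.4, -0.1, 0.1]
finger_gap: 55.6
grip_force: 0.0
```

View pics/f10.png

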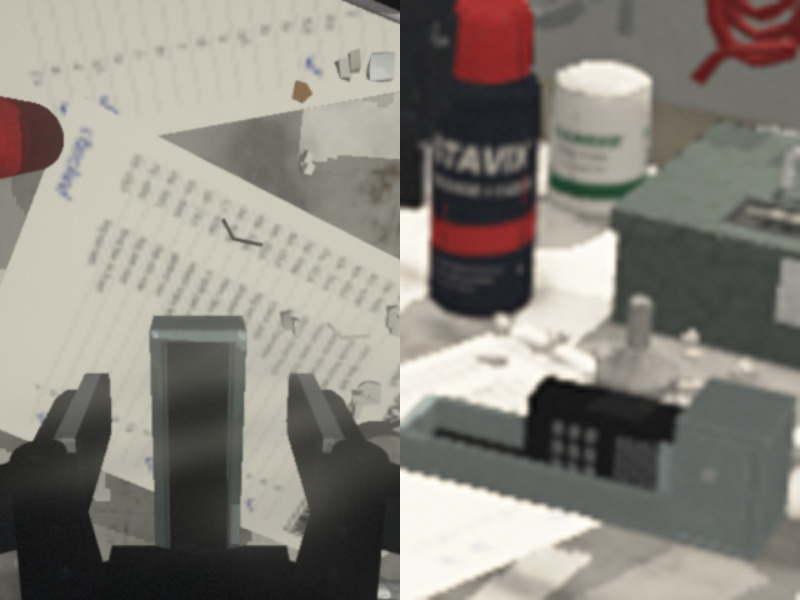

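The radio lies in the trough with its head under the bridge, body from x≈525 to the bridge at 678 in the right-hand crop. That puts its bottom end near tray x = -31, fully home, and the gripper is clear.

```bash
python3 -c "
from bench import *
print(hand_in())"
```

```text
the job is handed in; nothing more can be done
None
```

The radio was swung over on the bench, released on its narrow side, re-gripped and slid home under the tray's bridge, and I handed the job in at about 23 s; the hand-in gave no verdict. The antenna met the end wall, and the views I had showed no battery or bystander moved.

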